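# Refill the paint-pot tube dispenser

### The arm

A 6-joint arm with a two-finger parallel gripper is mounted at the origin on the work surface. World frame = base frame: x ahead of the robot, y to its left, z up, the work surface at z = 0. Lengths are in m, angles in rad, forces in N, time in s.
With the tool pointing down it reaches from about 0.25 to 0.775 m from the base axis. Payload 8.9 kg.
Tool frame: the origin (TCP) lies at the very end of the fingers, on their centre line; the grasp point (between the pads) lies 19 mm behind it; z points along the fingers, y is the line along which they close (so a half turn about z gives the same grasp; the last joint's range is limited). The gripper opens to 85 mm and grips with 20 to 120 N. Pads are 22 mm wide; open, the fingers measure 114 mm over their backs; the gripper's body (76 mm by 85 mm) begins 54 mm behind the grasp point. The pads swing forward as they close: fully open they stand 13 mm farther back than shut.
Start: joints at [-1.359, 0.291, -0.153, 1.127, 0, 1.431], TCP at [0.18, -0.493, 0.231] pointing down, gripper open.
Joint ranges: [-2.52, 2.52], [-0.91, 1.74], [-1.3, 1.37], [-1.96, 2.02], [-1.52, 1.47], [-3.14, 3.14]. Speed limits (rad/s): [2.22, 2.22, 2.79, 3.14, 3.14, 3.14].

### API

Orientations are given as a rotation vector (axis times angle).
In Python, from cell import ctrl gives the robot as it stands. The module is installed in compiled form; this text tells all that it offers.
- The arm moves only by the tool apply_moves, never from a script. Its argument "moves" is a list that holds one entry, the list of rows, each a list of 7 numbers: the closure, from -1 (fully open) to 1 (shut), so that 0 is half open, then the shift along the world's x, y, z in cm, then the turn, a rotation vector about the world's x, y, z in degrees. In form: [[[grip, dx, dy, dz, wx, wy, wz], ...]]. A call has 1 to 5 rows; each row is the pose to reach, as a shift and turn from the pose commanded when the call began; what a row does not reach only later rows make up. A row lasts 1/10 s, in which the tool goes at most 50 mm and 8.59 degrees, less where a joint would pass 70% of its speed; a pose out of reach is approached as far as the arm can. A call with a gripper value outside its range is refused whole. The fingers move at their own pace and stop on an object; "grip_force" is the grip in N (left out, the last holds). Time passes only in rows, so rows that repeat a pose let the fingers close. It gives the time, the measured TCP pose, the force, the opening and the grip force at its end, in the units of the state.
- ctrl.observe(): the state, without advancing time (a new reading comes with each control period).
- ctrl.snapshot(name): name is "scene" or "top" or "wrist"; returns a dict with "image" (480x640x3 uint8, red, green, blue), "K" (3x3 intrinsics, pixels), "k1" (the pictures are not rectified: a ray, as slopes to the right and down, at radius r is drawn at 1 + k1 r^2 times it, then the intrinsics apply), "camera_from_world" (4x4, takes a point from world to camera coordinates). Camera axes: x right, y up, looking along -z (the intrinsics and any distortion apply to the point x, -y, -z); pixel columns grow to the right and rows downward; lengths in m; the calibration is good to about 2 mm. A picture is of the moment at which its call begins. There is no depth.
- ctrl.hand_in(): hands the job in; it is judged then, once.
The state is a dict: "clock": time; "joints": joint angles; "qd": joint speeds; "joint_torque": joint torques, N m; "tool_pos": TCP position; "eef_rot": TCP orientation; "contact_force": force on the tool from outside, world axes, zero at the start; "ft_torque": the same for the moment, N m; "gripper_width": finger opening in m; "gripper_force": force on a finger pad.
Only numpy, scipy, OpenCV 4.12 (cv2) and the standard library are available. Lean on these libraries where they do the work, as an engineer would, in place of code of your own. Each camera call takes 0.05 s, during which the arm holds its last target. There are 200 camera calls.

### The job

Refill the upright paint-pot dispenser, the white slotted tube with the red funnel mouth: put the blue pot in first and then the yellow one, so that both stand lid up inside the tube, blue at the bottom and yellow on top of it. Leave the green pot where it stands.

Things in the scene. Friction and masses are not known exactly. Their poses are not given: they have to be found in the camera images.
- dispenser: Fixed dispenser: wooden base 110 mm across, 12 mm high (its top is the tube's floor); white upright tube, 52 mm inside, 58 mm outside, 27 mm slot down its +x side; red smooth funnel from 52 mm inside at height 105 mm to 82 mm inside (88 mm outside) at the rim, 125 mm above the table. Origin on the tube's axis at table height, z up. A pot let go upright in the funnel slides down by itself.
- blue_pot: Blue closed paint pot, a plain upright cylinder 40 mm in diameter and 50 mm high, about 80 g, with a blue flat lid and a white paper band round the lower half. Origin: centre of its underside; z up along its axis. Stands loose on the table; other pots stand at least 90 mm away, centre to centre.
- yellow_pot: Yellow closed paint pot, the same in shape and size (40 mm in diameter, 50 mm high, about 80 g), origin at the centre of its underside, z up.
- green_pot: Green closed paint pot, the same in shape and size, origin at the centre of its underside, z up. Not wanted: it is to stay where it stands.
Not all that is in view belongs to the job. Of the things that look like the blue_pot, take the one that is nearest to the robot's base at the start. What is shaped like the dispenser but pink is not meant.

How it is judged:
By the outcome, as a careful person would: the job done as asked, in the order asked, and still so for the second after the job is handed in, with the robot touching nothing.
It also fails if it takes over 64 s, if anything falls off the work surface, if the arm or the gripper's body presses on something with over 40 N, if the wrist force passes 120 N, or if a joint passes its speed limit or range.

## Working session

There is one attempt and no reset: what is moved stays moved. The work goes in short steps, Python scripts to look and compute and a tool call to move; the robot and the scene stay as the last step left them, time stands still between calls to the robot, and variables do not carry over. Pictures are saved under pics/ and viewed, at most 10 in all, crops included, and the job is handed in when it is done.

Besides the shell and the picture viewer there is one more tool, called after "Emit:" as a command line: name --argument value ..., lists and objects as JSON in quotes. apply_moves: Moves the arm, as the interface text tells. Its arguments: {"type":"object","properties":{"moves":{"type":"array"},"grip_force":{"type":"number"}},"required":["moves"]}

```bash
mkdir -p pics
cat > h.py <<'E'
import numpy as np, cv2
from cell import ctrl
def snap(n,f):
    s=ctrl.snapshot(n); np.savez('pics/'+f+'.npz',**{k:np.array(v) for k,v in s.items()})
    cv2.imwrite('pics/'+f+'.png',s['image'][:,:,::-1]); return s
def load(f): return dict(np.load('pics/'+f+'.npz'))
def ray(s,u,v):
    k=float(s['k1'])
    p=cv2.undistortPoints(np.array([[[u,v]]],float),s['K'],np.array([k,0,0,0,0]))[0,0]
    T=s['camera_from_world']; R=T[:3,:3]; c=-R.T@T[:3,3]
    return c,R.T@np.array([p[0],-p[1],-1])
def at(s,u,v,z):
    c,d=ray(s,u,v); return c+d*(z-c[2])/d[2]
E
python3 - <<'E'
from h import *
a=snap('scene','s0');b=snap('top','t0')
o=ctrl.observe();print(o['clock'],o['tool_pos'],o['eef_rot'],o['gripper_width'],a['k1'],b['k1'])
cv2.imwrite('pics/both.png',cv2.resize(np.hstack([a['image'],b['image']])[:,:,::-1],(800,300),interpolation=cv2.INTER_AREA))
E
```

```text
0.1 [ 0.18033803 -0.4926053   0.23078515] [-3.09216472e+00 -5.48026810e-01  5.18145049e-05] 0.08529019614065085 -0.11344585794003627 0.009217833861970162
```

View pics/t0.png

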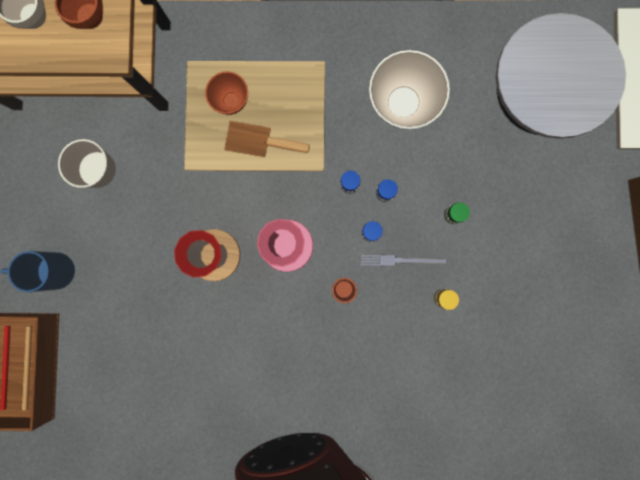

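View pics/s0.png

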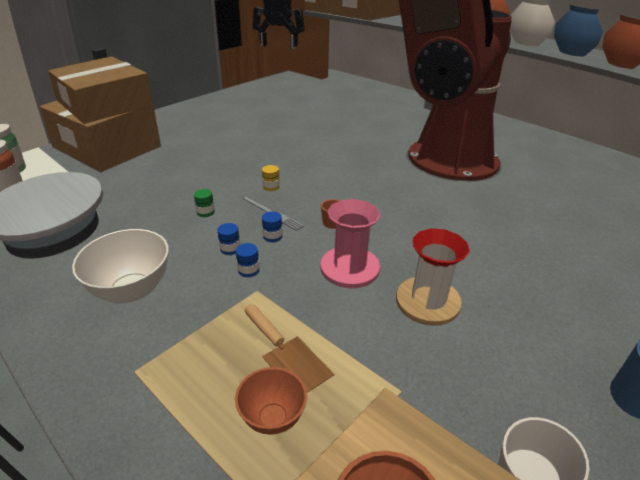

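Top view: blue candidates at (350,181), (387,189) and (373,231). The last is the nearest to the base at the bottom. Yellow is at (448,300), green at (459,212), the red dispenser's rim at (198,254) and the pink decoy at (285,245). I'll take blue (373,231) and check it in a crop.

Run:
```python
from h import *
t=load('t0');s=load('s0')
for n,u,v in [('b1',350,180.5),('b2',387.5,188.5),('b3',373,230.5),('y',448.5,299.5),('g',459,211.5)]:
    p=at(t,u,v,.05);print(n,p.round(4),np.hypot(*p[:2]).round(3))
for n,u,v in [('b3',272,217),('y',271,170.5),('g',203.5,194)]: print(n,'scene',at(s,u,v,.05).round(4))
print('disp rim',at(t,198,254,.125).round(4),'base',at(t,214,254.5,.012),'scene rim',at(s,440,247,.125).round(4))
a=cv2.resize(t['image'][215:295,160:330],None,fx=4,fy=4,interpolation=3)
b=cv2.resize(t['image'][160:320,325:495],None,fx=3,fy=3,interpolation=3)
c=np.zeros((800,690,3),np.uint8);c[:320,:680]=a;c[320:800,:510]=b
cv2.imwrite('pics/c1.png',cv2.resize(c,None,fx=.75,fy=.75)[:,:,::-1])
```

```text
b1 [ 0.6885 -0.0457  0.05  ] 0.69
b2 [ 0.6727 -0.1217  0.05  ] 0.684
b3 [ 0.5872 -0.0929  0.05  ] 0.594
y [ 0.451  -0.2436  0.05  ] 0.513
g [ 0.6273 -0.2652  0.05  ] 0.681
b3 scene [ 0.5897 -0.0861  0.05  ]
y scene [ 0.4574 -0.2319  0.05  ]
g scene [ 0.6293 -0.2583  0.05  ]
disp rim [0.5342 0.2379 0.125 ] base [0.53581244 0.2379915  0.012     ] scene rim [0.546  0.2458 0.125 ]
```

View pics/c1.png

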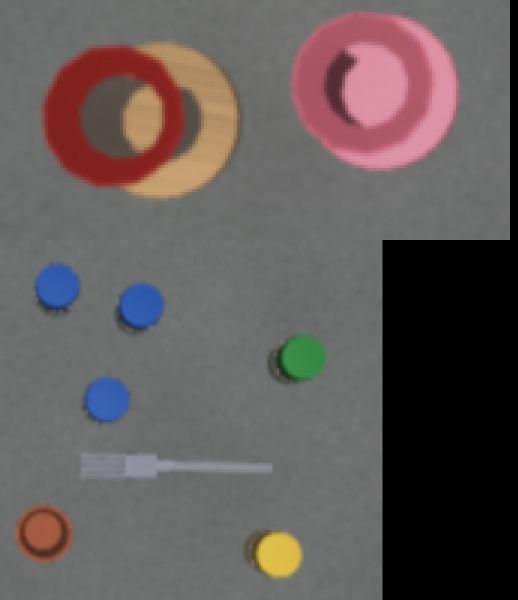

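The crop confirms it: (373,231) is a plain blue pot and the nearest one. The dispenser has the red rim and wooden base. I'm setting out towards blue and turning the tool so that it closes along y, with joint 6 near the middle of its range.

Emit:
apply_moves --moves '[[[-1,17,17,0,0,0,40],[-1,17,17,0,0,0,40],[-1,17,17,0,0,0,40],[-1,17,17,0,0,0,40],[-1,17,17,0,0,0,40]]]' --grip_force 40

```text
clock: 0.6
tool_pos: [0.3516, -0.3208, 0.2312]
eef_rot: [-2.714, -1.582, -0.0]
contact_force: [0.6, 0.6, 0.2]
gripper_width: 0.0855
gripper_force: 0.0
```

Emit:
apply_moves --moves '[[[-1,17,17,0,0,0,40],[-1,17,17,0,0,0,40],[-1,17,17,0,0,0,40],[-1,17,17,0,0,0,40],[-1,17,17,0,0,0,40]]]'

```text
clock: 1.1
tool_pos: [0.5218, -0.1507, 0.2311]
eef_rot: [-2.009, -2.415, -0.0]
contact_force: [1.0, -0.3, -0.3]
gripper_width: 0.085
gripper_force: 0.0
```

Emit:
apply_moves --moves '[[[-1,5,5,0,0,0,40],[-1,5,5,0,0,0,40],[-1,5,5,0,0,0,40],[-1,5,5,0,0,0,40],[-1,5,5,0,0,0,40]]]'

```text
clock: 1.6
tool_pos: [0.5703, -0.1026, 0.2307]
eef_rot: [-1.062, -2.955, 0.0]
contact_force: [-0.1, -0.1, -0.7]
gripper_width: 0.0852
gripper_force: 0.0
```

Emit:
apply_moves --moves '[[[-1,0,0,0,0,0,40],[-1,0,0,0,0,0,40],[-1,0,0,0,0,0,40],[-1,0,0,0,0,0,40],[-1,0,0,0,0,0,40]]]'

```text
clock: 2.1
tool_pos: [0.5701, -0.1029, 0.2309]
eef_rot: [0.012, -3.141, -0.0]
contact_force: [-0.1, 0.3, 0.6]
gripper_width: 0.085
gripper_force: 0.0
```

Run:
```python
from h import *
w=snap('wrist','w1');o=ctrl.observe()
print(o['clock'],o['tool_pos'],o['eef_rot'],o['joints'])
T=w['camera_from_world'];print(-T[:3,:3].T@T[:3,3])
```

```text
2.15 [ 0.57017162 -0.10295014  0.23088994] [ 1.86150204e-02 -3.14071841e+00 -3.69418216e-04] [-3.04776375e-01  3.95834166e-01 -1.44934877e-03  1.17436457e+00
 -2.64332883e-05 -3.16630214e-01]
[ 0.49559384 -0.10224288  0.37361617]
```

View pics/w1.png

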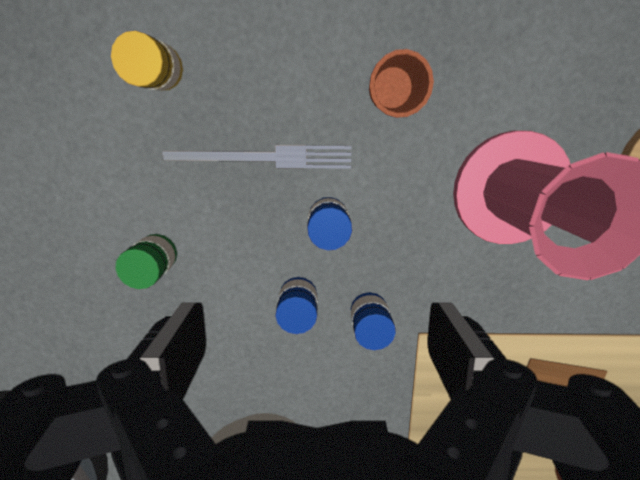

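The wrist view shows the target blue pot's lid at (330,228), the other two blues at (296,312) and (374,328), yellow at (136,58) and green at (139,268).

Run:
```python
from h import *
w=load('w1')
for n,u,v in [('b3',330,228),('b2',296,312),('b1',374,328),('y',137,58),('g',139,268)]: print(n,at(w,u,v,.05).round(4))
```

```text
b3 [ 0.588  -0.0892  0.05  ]
b2 [ 0.6709 -0.1198  0.05  ]
b1 [ 0.6874 -0.0452  0.05  ]
y [ 0.4522 -0.2413  0.05  ]
g [ 0.6272 -0.2623  0.05  ]
```

Emit:
apply_moves --moves '[[[-1,1.8,1.2,-5,0,0,0],[-1,1.8,1.2,-9,0,0,0],[-1,1.8,1.2,-13,0,0,0],[-1,1.8,1.2,-15,0,0,0],[-1,1.8,1.2,-15,0,0,0]]]'

```text
clock: 2.65
tool_pos: [0.5858, -0.0903, 0.0779]
eef_rot: [-0.0, -3.135, -0.003]
contact_force: [-1.5, 0.0, -0.5]
gripper_width: 0.0854
gripper_force: 0.0
```

Emit:
apply_moves --moves '[[[-1,0,0,-2,0,0,0],[-1,0,0,-4,0,0,0],[-1,0,0,-5.5,0,0,0],[-1,0,0,-6.3,0,0,0],[-1,0,0,-6.3,0,0,0]]]'

```text
clock: 3.15
tool_pos: [0.5884, -0.0911, 0.0184]
eef_rot: [0.002, -3.141, -0.0]
contact_force: [-0.7, -0.1, -0.5]
gripper_width: 0.0854
gripper_force: 0.0
```

Emit:
apply_moves --moves '[[[0.6,0,0,0,0,0,0],[0.6,0,0,0,0,0,0],[0.6,0,0,0,0,0,0],[0.6,0,0,0,0,0,0],[0.6,0,0,0,0,0,0]]]'

```text
clock: 3.65
tool_pos: [0.589, -0.0912, 0.0193]
eef_rot: [-0.003, 3.14, -0.001]
contact_force: [-0.4, -0.0, 6.0]
gripper_width: 0.0388
gripper_force: 39.8
```

Emit:
apply_moves --moves '[[[0.6,0,0,0,0,0,0],[0.6,0,0,0,0,0,0],[0.6,0,0,0,0,0,0],[0.6,0,0,0,0,0,0],[0.6,0,0,0,0,0,0]]]'

```text
clock: 4.15
tool_pos: [0.5889, -0.0912, 0.0193]
eef_rot: [-0.003, 3.14, -0.001]
contact_force: [-1.5, 0.4, 6.0]
gripper_width: 0.0391
gripper_force: 39.8
```

Emit:
apply_moves --moves '[[[0.6,0,0,3,0,0,0],[0.6,0,0,7,0,0,0],[0.6,0,0,12,0,0,0],[0.6,0,0,17,0,0,0],[0.6,0,0,20,0,0,0]]]'

```text
clock: 4.65
tool_pos: [0.5895, -0.0913, 0.2228]
eef_rot: [-0.003, 3.137, -0.002]
contact_force: [1.6, -0.3, -0.3]
gripper_width: 0.0389
gripper_force: 40.5
```

Emit:
apply_moves --moves '[[[0.6,-1,4,0,0,0,0],[0.6,-2,8,0,0,0,0],[0.6,-3,12,0,0,0,0],[0.6,-5,16,0,0,0,0],[0.6,-5,20,0,0,0,0]]]'

```text
clock: 5.15
tool_pos: [0.5362, 0.1104, 0.2188]
eef_rot: [0.002, -3.141, 0.0]
contact_force: [0.2, 0.7, -1.0]
gripper_width: 0.039
gripper_force: 40.6
```

Emit:
apply_moves --moves '[[[0.6,-1,4,0,0,0,0],[0.6,-1,7,0,0,0,0],[0.6,-1,8,0,0,0,0],[0.6,-1,8,0,0,0,0],[0.6,-1,8,0,0,0,0]]]'

```text
clock: 5.65
tool_pos: [0.5285, 0.1882, 0.2183]
eef_rot: [0.002, -3.142, 0.001]
contact_force: [0.3, -0.3, -0.8]
gripper_width: 0.0389
gripper_force: 40.6
```

Run:
```python
from h import *
w=snap('wrist','w2');o=ctrl.observe()
print(o['clock'],o['tool_pos'],o['eef_rot'],o['gripper_width'])
```

```text
5.7 [0.52856191 0.18784633 0.21829871] [ 1.16549659e-03 -3.14150380e+00  7.65261871e-04] 0.03912228364550554
```

View pics/w2.png

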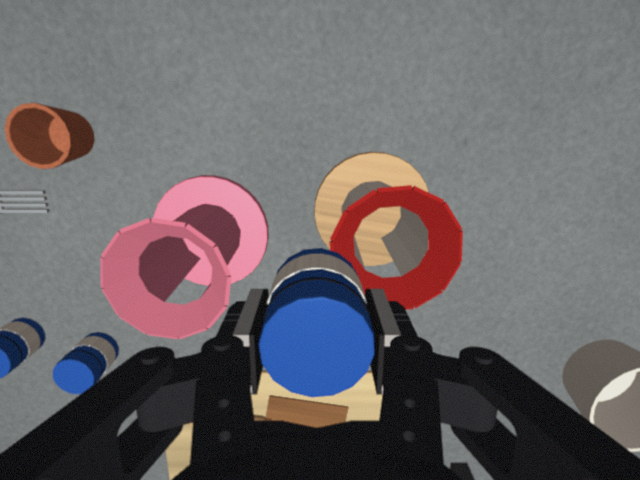

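The wrist view shows the blue pot held upright at about (318,345). The red rim spans columns 330–463 and rows 185–311. I'll fit its circle on the z=0.125 plane and work out the held pot's lid position too.

Run:
```python
from h import *
w=load('w2')
P=np.array([at(w,u,v,.125) for u,v in [(330,246),(463,240),(404,185),(398,311),(360,195),(440,290),(440,200)]])
x,y=P[:,0],P[:,1];s=np.linalg.lstsq(np.c_[2*x,2*y,np.ones(len(x))],x*x+y*y,rcond=None)[0]
print(s[:2],np.sqrt(s[2]+s[:2]@s[:2]))
print('base',[at(w,u,v,.012).round(4) for u,v in [(315,209),(429,190),(375,152)]])
zl=.2183-.019+.05
print('lid',[at(w,u,v,zl).round(4) for u,v in [(260,343),(376,343),(315,395)]])
```

```text
[0.53689379 0.24124432] 0.043506244725038216
base [array([0.5353, 0.1884, 0.012 ]), array([0.5171, 0.2936, 0.012 ]), array([0.4828, 0.2421, 0.012 ])]
lid [array([0.526 , 0.1707, 0.2493]), array([0.5259, 0.2096, 0.2493]), array([0.5468, 0.1892, 0.2493])]
```

Emit:
apply_moves --moves '[[[0.6,0.4,2.5,0,0,0,0],[0.6,0.8,5.2,0,0,0,0],[0.6,0.8,5.2,0,0,0,0],[0.6,0.8,5.2,-2,0,0,0],[0.6,0.8,5.2,-4,0,0,0]]]'

```text
clock: 6.2
tool_pos: [0.5371, 0.2396, 0.1782]
eef_rot: [-0.001, 3.14, -0.0]
contact_force: [0.3, -0.5, -0.9]
gripper_width: 0.0389
gripper_force: 40.7
```

Emit:
apply_moves --moves '[[[0.6,0,0,-1.5,0,0,0],[0.6,0,0,-3,0,0,0],[0.6,0,0,-4.5,0,0,0],[0.6,0,0,-5.2,0,0,0],[0.6,0,0,-5.2,0,0,0]]]'

```text
clock: 6.7
tool_pos: [0.536, 0.2397, 0.1256]
eef_rot: [0.001, -3.14, 0.001]
contact_force: [0.2, -1.2, -0.3]
gripper_width: 0.0387
gripper_force: 40.7
```

No contact. I'm releasing, then rising.

Emit:
apply_moves --moves '[[[-0.3,0,0,0,0,0,0],[-0.3,0,0,0,0,0,0],[-0.3,0,0,0,0,0,0],[-0.3,0,0,0,0,0,0],[-0.3,0,0,0,0,0,0]]]'

```text
clock: 7.2
tool_pos: [0.5365, 0.2411, 0.1266]
eef_rot: [-0.003, 3.141, 0.0]
contact_force: [0.5, 0.8, -0.5]
gripper_width: 0.0554
gripper_force: 0.0
```

Emit:
apply_moves --moves '[[[-0.3,0,0,2,0,0,0],[-0.3,0,0,5,0,0,0],[-0.6,0,0,9,0,0,0],[-1,0,-3,10,0,0,0],[-1,0,-6,10,0,0,0]]]'

```text
clock: 7.7
tool_pos: [0.5376, 0.1812, 0.2287]
eef_rot: [-0.006, 3.137, 0.001]
contact_force: [0.4, -0.2, 0.2]
gripper_width: 0.0855
gripper_force: 0.0
```

Run:
```python
from h import *
w=snap('wrist','w3');s=snap('scene','s3')
a=w['image'][120:360,240:560];b=s['image'][200:340,360:520]
c=np.zeros((480,800,3),np.uint8);c[:300,:400]=cv2.resize(a,(400,300));c[:350,400:]=cv2.resize(b,(400,350),interpolation=3)
cv2.imwrite('pics/c3.png',c[:,:,::-1])
```

```text
(no output)
```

View pics/c3.png

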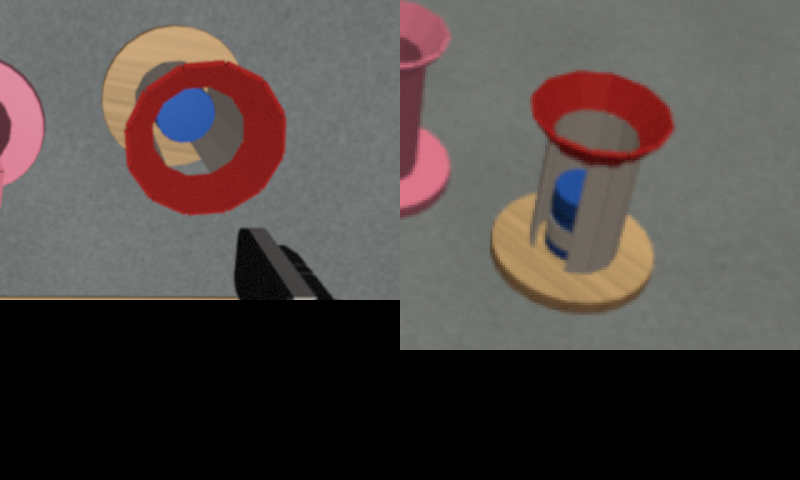

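The crops show blue standing upright on the tube's floor. Next, yellow.

Emit:
apply_moves --moves '[[[-1,-1,-5,0,0,0,0],[-1,-2,-10,0,0,0,0],[-1,-3,-15,0,0,0,0],[-1,-4,-19,0,0,0,0],[-1,-5,-23,0,0,0,0]]]'

```text
clock: 8.3
tool_pos: [0.4858, -0.0504, 0.2263]
eef_rot: [-0.003, 3.141, 0.0]
contact_force: [0.2, -1.0, 0.5]
gripper_width: 0.0855
gripper_force: 0.0
```

Emit:
apply_moves --moves '[[[-1,-1,-5,0,0,0,0],[-1,-2,-10,0,0,0,0],[-1,-3.5,-15,0,0,0,0],[-1,-3.5,-19,0,0,0,0],[-1,-3.5,-19,0,0,0,0]]]'

```text
clock: 8.8
tool_pos: [0.4513, -0.2436, 0.2261]
eef_rot: [0.005, 3.141, -0.003]
contact_force: [0.1, 1.2, -0.1]
gripper_width: 0.0853
gripper_force: 0.0
```

Run:
```python
from h import *
w=snap('wrist','w4');o=ctrl.observe();print(o['clock'],o['tool_pos'],o['eef_rot'])
h=cv2.cvtColor(w['image'],cv2.COLOR_RGB2HSV)
m=cv2.inRange(h,(20,170,130),(32,255,255))
n,l,st,ce=cv2.connectedComponentsWithStats(m)
for i in range(1,n):
    if st[i,4]>200: print(st[i],ce[i],at(w,*ce[i],.05).round(4))
```

```text
8.85 [ 0.45125848 -0.24108672  0.22601443] [ 3.08926849e-03  3.14156914e+00 -2.25233052e-05]
```

View pics/w4.png

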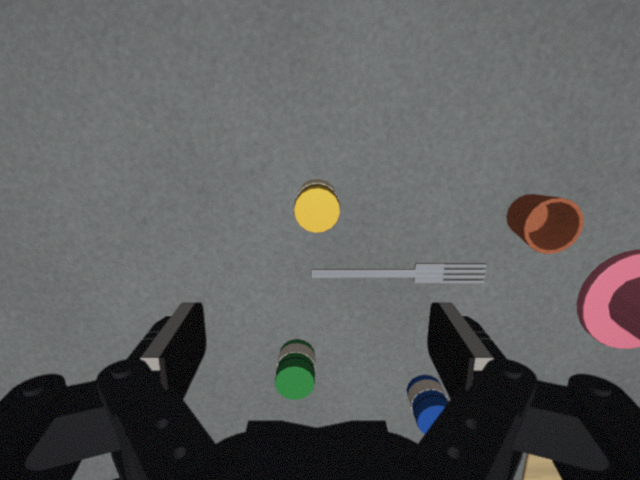

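The yellow lid's centre is at (317,210).

Run:
```python
from h import *
w=load('w4');print(at(w,317,210,.05),at(w,295,380,.05))
```

```text
[ 0.45207921 -0.24180028  0.05      ] [ 0.62461149 -0.26395853  0.05      ]
```

The tool is directly above it, so I go straight down 20.7 cm.

Emit:
apply_moves --moves '[[[-1,0,0,-5,0,0,0],[-1,0,0,-9,0,0,0],[-1,0,0,-13,0,0,0],[-1,0,0,-15,0,0,0],[-1,0,0,-15,0,0,0]]]'

```text
clock: 9.35
tool_pos: [0.4498, -0.2363, 0.0737]
eef_rot: [0.005, -3.137, -0.006]
contact_force: [-0.5, 0.4, 0.1]
gripper_width: 0.0856
gripper_force: 0.0
```

Emit:
apply_moves --moves '[[[-1,0,0,-2,0,0,0],[-1,0,0,-4,0,0,0],[-1,0,0,-5,0,0,0],[-1,0,0,-5.7,0,0,0],[-1,0,0,-5.7,0,0,0]]]'

```text
clock: 9.85
tool_pos: [0.4516, -0.2387, 0.0194]
eef_rot: [0.003, -3.141, -0.0]
contact_force: [-0.4, 0.6, 0.3]
gripper_width: 0.0851
gripper_force: 0.0
```

Emit:
apply_moves --moves '[[[0.6,0,0,0,0,0,0],[0.6,0,0,0,0,0,0],[0.6,0,0,0,0,0,0],[0.6,0,0,0,0,0,0],[0.6,0,0,0,0,0,0]]]'

```text
clock: 10.35
tool_pos: [0.4519, -0.2395, 0.0202]
eef_rot: [-0.003, 3.14, -0.002]
contact_force: [-0.5, -0.0, 6.0]
gripper_width: 0.039
gripper_force: 39.6
```

Emit:
apply_moves --moves '[[[0.6,0,0,0,0,0,0],[0.6,0,0,3,0,0,0],[0.6,0,0,8,0,0,0],[0.6,0,0,13,0,0,0],[0.6,0,0,18,0,0,0]]]'

```text
clock: 10.85
tool_pos: [0.451, -0.2387, 0.2015]
eef_rot: [0.003, -3.142, -0.0]
contact_force: [0.9, -1.0, -1.1]
gripper_width: 0.0389
gripper_force: 40.6
```

Emit:
apply_moves --moves '[[[0.6,1,4,2,0,0,0],[0.6,2,8,2,0,0,0],[0.6,3,13,2,0,0,0],[0.6,4,17,2,0,0,0],[0.6,5,21,2,0,0,0]]]'

```text
clock: 11.35
tool_pos: [0.5014, -0.0272, 0.2197]
eef_rot: [-0.003, 3.141, -0.0]
contact_force: [0.9, 0.9, -1.3]
gripper_width: 0.0391
gripper_force: 40.7
```

Emit:
apply_moves --moves '[[[0.6,1,4,0,0,0,0],[0.6,2,8,0,0,0,0],[0.6,3,13,0,0,0,0],[0.6,3.5,17,0,0,0,0],[0.6,3.5,21,0,0,0,0]]]'

```text
clock: 11.85
tool_pos: [0.5366, 0.1829, 0.2193]
eef_rot: [-0.003, 3.141, 0.0]
contact_force: [1.2, -1.5, 0.5]
gripper_width: 0.0392
gripper_force: 40.7
```

Emit:
apply_moves --moves '[[[0.6,0,3,0,0,0,0],[0.6,0,6,0,0,0,0],[0.6,0,6,0,0,0,0],[0.6,0,6,0,0,0,0],[0.6,0,6,0,0,0,0]]]'

```text
clock: 12.35
tool_pos: [0.5363, 0.2402, 0.2193]
eef_rot: [0.002, -3.141, 0.001]
contact_force: [-0.3, 0.8, -1.1]
gripper_width: 0.0392
gripper_force: 40.8
```

Emit:
apply_moves --moves '[[[0.6,0,0,-2,0,0,0],[0.6,0,0,-4,0,0,0],[0.6,0,0,-6,0,0,0],[0.6,0,0,-8,0,0,0],[0.6,0,0,-9.2,0,0,0]]]'

```text
clock: 12.85
tool_pos: [0.5359, 0.2396, 0.126]
eef_rot: [0.0, -3.14, 0.001]
contact_force: [0.0, 0.4, -0.7]
gripper_width: 0.0389
gripper_force: 40.8
```

Emit:
apply_moves --moves '[[[0.6,0,0,0,0,0,0],[-0.3,0,0,0,0,0,0],[-0.3,0,0,0,0,0,0],[-0.3,0,0,0,0,0,0],[-0.3,0,0,0,0,0,0]]]'

```text
clock: 13.35
tool_pos: [0.5368, 0.2411, 0.128]
eef_rot: [-0.003, 3.14, 0.001]
contact_force: [0.6, -0.2, 0.3]
gripper_width: 0.0553
gripper_force: 0.0
```

Emit:
apply_moves --moves '[[[-0.3,0,0,2,0,0,0],[-0.3,0,0,5,0,0,0],[-0.6,0,0,9,0,0,0],[-1,0,-3,10,0,0,0],[-1,0,-6,10,0,0,0]]]'

```text
clock: 13.85
tool_pos: [0.5377, 0.1812, 0.23]
eef_rot: [-0.006, 3.137, 0.001]
contact_force: [0.8, 0.3, -0.1]
gripper_width: 0.0855
gripper_force: 0.0
```

Run:
```python
from h import *
w=snap('wrist','w5');s=snap('scene','s5')
a=w['image'][120:360,240:560];b=s['image'][200:340,360:520]
c=np.zeros((480,800,3),np.uint8);c[:300,:400]=cv2.resize(a,(400,300));c[:350,400:]=cv2.resize(b,(400,350),interpolation=3)
cv2.imwrite('pics/c5.png',c[:,:,::-1])
```

```text
(no output)
```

View pics/c5.png

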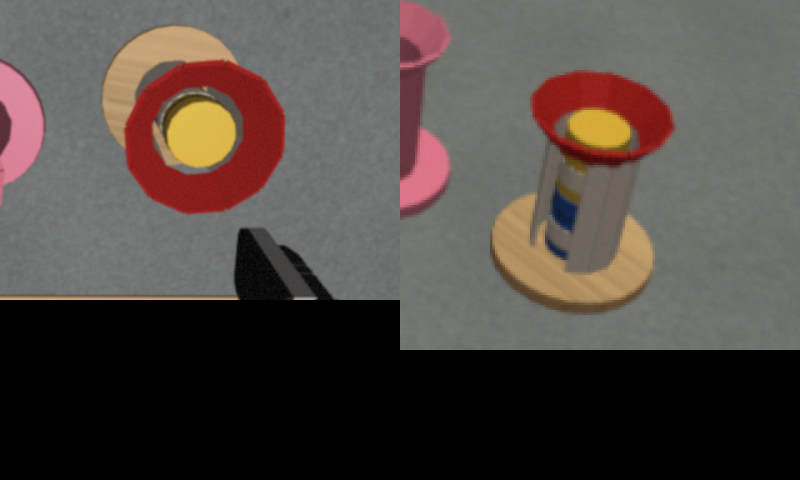

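The yellow pot stands upright on the blue one, lid at (600,130) in the right crop, and the gripper is clear. Handing in.

```bash
python3 -c "
from cell import ctrl
print(ctrl.hand_in())"
```

```text
the job is handed in; nothing more can be done
None
```

The dispenser is refilled and handed in at about 14 s: the last pictures show the blue pot upright at the bottom and the yellow one lid up on top of it, the gripper is clear, and I never touched the green pot.

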